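# Clamp the larger dropper bottle in the cam clamp and hold the lever at the top of the cam

## Robot

A 7-joint arm with a two-finger parallel gripper is mounted at the origin on a cart in front of the work surface, level with it; the furniture and walls round the work are solid. World frame = base frame: x ahead of the robot, y to its left, z up, the work surface at z = 0. Lengths are in mm, angles in rad, forces in N, time in s.
With the tool pointing down it reaches from about 350 to 900 mm from the base axis. Payload 8.1 kg.
Tool frame: the origin (TCP) lies midway between the tips of the shut fingers; the grasp point (between the pads) lies 19 mm behind it; z points along the fingers, y is the direction in which the jaws open and shut (so a half turn about z gives the same grasp; the last joint's range is limited). The gripper opens to 92 mm and grips with 3 to 60 N. Pads are 19 mm wide; open, the fingers measure 130 mm over their backs; the gripper's body (75 mm by 190 mm) begins 47 mm behind the grasp point.
Start: joints at [-0.103, 0.434, 0.025, 1.573, -0.012, 1.134, -0.075], TCP at [625.013, -0.027, 226.742] pointing down, gripper open.
Joint ranges: [-2.62, 2.62], [-0.44, 2.09], [-1.27, 1.32], [0.08, 2.57], [-1.32, 4.46], [0.12, 2], [-2.74, 2.74]. Speed limits (rad/s): [2.22, 2.22, 3.01, 3.01, 3.14, 3.14, 3.14].

## Interface

Orientations are given as a rotation vector (axis times angle).
In Python, from rig import robot gives the robot as it stands. Calls block until the motion is done:
- robot.reach(position, orientation): joint-space move of the TCP to a pose.
- robot.move_linear(position, vel=150, orientation=None, max_force=None): straight line of the TCP; orientation=None keeps the orientation; vel is the mean speed in mm/s. With max_force (N) it stops when the force on the tool has changed by that much, and returns True; else False.
- robot.movej(angles): joint-space move.
- robot.grip(opening): finger opening in mm; the grip force is fixed at half the most; returns when the fingers have stopped.
- robot.wait(seconds).
- robot.ik(position, orientation): joint angles nearest the present ones, or None.
- robot.snapshot(name): name is "scene" or "side" or "wrist"; returns a dict with "color" (400x640x3 uint8, red, green, blue), "intrinsics" (3x3 intrinsics, pixels), "k1" (the pictures are not rectified: a ray, as slopes to the right and down, at radius r is drawn at 1 + k1 r^2 times it, then the intrinsics apply), "rvec" (rotation vector, rad) and "tvec" (3), from world to camera coordinates, as OpenCV has them. Camera axes: x right, y down, z forward; pixel columns grow to the right and rows downward; lengths in mm; the calibration is good to about 2 mm. A picture is of the moment at which its call begins. There is no depth.
A pose or a line that the arm cannot do raises robot.PlanningError and nothing moves.
- robot.close_job(): hands the job in, once; it reports no verdict.
Trained networks look in a picture, given as the dict that the camera call returned (one of the last four; its "shot" number tells which), for a name from the list of things; names that differ only in an ending like _2 or _b are one class to them, and where a whole thing is asked for, a point or a joint stands for the part that bears it (a point fixed in the world has none). Each returns a list of dicts, best first, with "confidence" (0 to 1); they miss things now and then, are a little off and sometimes report something else, mostly with a low value. They report only what shows in the picture. A call takes as long as a camera call.
- robot.boxes_of(label, picture): "centre" ([x, y, z] in mm, in world coordinates, good to about 4 mm: the middle of the surface that is visible of it).
Readings, each from a call of its own:
- robot.get_time(): time.
- robot.get_q(): joint angles.
- robot.get_dq(): joint speeds.
- robot.get_joint_efforts(): joint torques, N m.
- robot.get_eef_pos(): TCP position.
- robot.get_orientation(): TCP orientation.
- robot.get_ft_force(): force on the tool from outside, world axes, zero at the start.
- robot.get_ft_torque(): the same for the moment, N m.
- robot.get_width(): finger opening in mm.
Only numpy, scipy, OpenCV 4.12 (cv2) and the standard library are available. Lean on these libraries where they do the work, as an engineer would, in place of code of your own. Each camera call takes 0.05 s, during which the arm holds its last target. There are 200 camera calls.

## Task

Stand the larger of the two small dark dropper bottles upright between the jaws of the cam clamp on the desk and let go of it. Then swing the clamp's lever round to the highest point of its cam, where the lever lies over the raised rib on the base (not past it to its end stop), so that the bottle is squeezed firmly upright between the jaws. The lever springs back when let go, so finish while still holding it there; leave the smaller dropper bottle and the roll of tape where they are.

Things in the scene. Friction and masses are not known exactly. Their poses are not given: they have to be found in the camera images.
- large_dropper: The bottle to clamp: the larger dark brown, almost black, glass dropper bottle with a black cap, loose, upright on the desk. Body 36 mm in diameter, cap 18 mm, 77 mm tall in all; the straight side reaches from the foot to about 45 mm, then it narrows. 50 to 100 g. Origin at the centre of its underside, z up its axis.
- small_dropper: A like but smaller dark dropper bottle, 31 mm in diameter and 68 mm tall, too slim to be clamped: leave it alone. Origin at the centre of its underside, z up. The two bottles may stand in either order.
- tape: A roll of dark adhesive tape lying flat, 55 mm across and 19 mm high, loose: leave it alone. Origin under its centre.
- cam_clamp: Cam clamp fixed to the desk, place and yaw vary. 12 mm grey base plate (x -53..145, y -50..50 mm) with sprung steel V jaw (x -32..-10, 44 wide), sliding jaw (rubber face at x = 28 at rest, 34 wide), both about 26 mm above the plate, and cam lever. Origin at desk level under a bottle's axis in the V; x runs from V jaw past the bottle to jaw and cam pivot (x = 95), z up. Sides in y are open.
- seat (a point): The bottle's place: top of the base plate (12 mm above the desk), on the axis of a bottle seated in the V. Set the bottle 0 to 8 mm from here towards the sliding jaw (clamp's +x; play is about 10 mm), within 6 mm sideways, fingers on its +y and -y sides; the jaw then pushes it home into the V. Moves with the sprung V jaw, which yields up to 7 mm to -x.
- cam_pivot (a point): A point on the vertical pivot axis of the lever, 70 mm above the desk.
- knob_grip (a point): Where to take the lever: in the upright round black knob at the lever's end, on its axis, 70 mm above the desk, 95 mm from the pivot. The knob is 20 mm in diameter and stands from 56 to 92 mm above the desk; below it the flat steel lever bar (13 mm wide) lies at 39 to 47 mm. It moves with the lever.
- top_mark (a point): Where the knob's grip point is when the cam is at its highest lift: straight above the line of the dark raised rib (5 mm wide, 50 mm long) on the base, 95 mm from the pivot, 70 mm above the desk.
- lever (a joint): Lever angle about its pivot, rad: 0 at rest on its stop, growing counter-clockwise from above; 1.75 is the cam's highest lift (lever over the rib), 2.4 the far stop, where lift has dropped off. A spring drives the lever back to 0: 0.8 N at the knob at rest, 3.8 N at the top; a bottle adds about 1 to 3 N. At the top the bottle is squeezed with about 7 N.
- jaw: Sliding jaw: loose steel block 45 x 34 x 24 mm with a dark rubber face, lying on the base plate between two guide rails, in front of the cam disc. Origin under its middle, axes as the clamp's. The cam pushes it 14 mm towards the V jaw; it is not drawn back. Do not handle it.

How it is judged:
By the outcome, as a careful person would: the job done as asked, in the order asked, and still so for the second after the job is handed in, while the arm keeps its last pose, push and grip.
It also fails if it takes over 59 s, if anything falls off the work surface, if the arm or the gripper's body presses on something with over 40 N, if the wrist force passes 120 N, or if a joint passes its speed limit or range.

## Working session

There is one attempt and no reset: what is moved stays moved. The work goes in short steps, each a Python script; the robot and the scene stay as the last script left them, time stands still between calls to the robot, and variables do not carry over. Pictures are saved under pics/ and viewed, about 8 in all and at most 12, crops included, and the job is handed in when it is done.

```bash
mkdir -p pics; ls; python3 - <<'E'
from rig import robot
import cv2
for n in ("scene","side"):
    s=robot.snapshot(n); cv2.imwrite(f"pics/{n}0.png",s["color"][:,:,::-1])
    print(n,s["rvec"],s["tvec"],s["intrinsics"].tolist() if hasattr(s["intrinsics"],'tolist') else s["intrinsics"],s["k1"])
    for l in ("large_dropper","small_dropper","tape","cam_clamp","seat","cam_pivot","knob_grip","top_mark","jaw"):
        try: print(l,[([round(float(c)) for c in d["centre"]],round(d["confidence"],2)) for d in robot.boxes_of(l,s)[:3]])
        except Exception as e: print(l,e)
print(robot.get_time(),robot.get_orientation())
E
```

```text
pics
scene [ 2.32280992 -0.85129974  0.31030026] [-446.96585109  244.81893762 1529.39479358] [[505.2546477773394, 0.0, 321.03644409420724], [0.0, 505.2546477773394, 194.2466534225807], [0.0, 0.0, 1.0]] -0.041029169917491407
large_dropper [([445, -296, 47], 0.72)]
small_dropper [([426, -385, 47], 0.67)]
tape [([460, -483, 19], 0.59)]
cam_clamp [([473, 159, 13], 0.79)]
seat [([470, 90, 41], 0.64)]
cam_pivot [([468, 160, 10], 0.96)]
knob_grip [([492, 223, 50], 0.82)]
top_mark [([469, 159, 14], 0.6)]
jaw [([477, 156, 36], 0.62)]
side [ 2.12529029 -0.23118352  0.10325946] [-504.08420061   90.99946374 1155.39700711] [[396.2618229654661, 0.0, 323.28577732270037], [0.0, 396.2618229654661, 195.4939500458339], [0.0, 0.0, 1.0]] -0.09102538643643013
large_dropper [([448, -300, 46], 0.8), ([507, 225, 46], 0.59)]
small_dropper [([433, -390, 40], 0.85)]
tape [([465, -484, 16], 0.56)]
cam_clamp [([464, 209, 15], 0.78)]
seat []
cam_pivot [([468, 210, 18], 0.72)]
knob_grip [([509, 224, 43], 0.51)]
top_mark [([468, 209, 16], 0.58)]
jaw []
1.0 [-2.22155784e+00 -2.22130360e+00 -5.03647794e-05]
```

View pics/scene0.png

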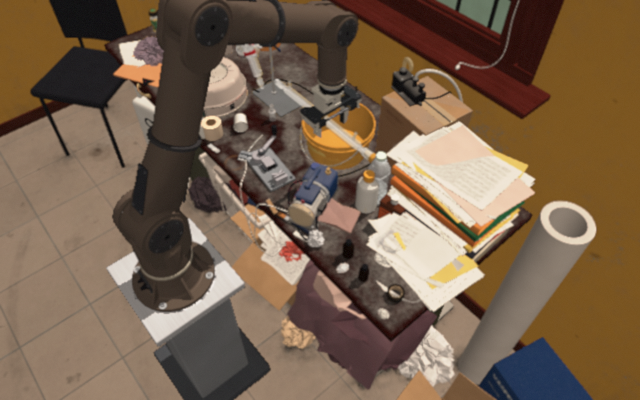

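```bash
python3 - <<'E'
from rig import robot
import cv2,pickle
o=robot.get_orientation()
robot.reach([440,140,330],o)
s=robot.snapshot("wrist"); cv2.imwrite("pics/w1.png",s["color"][:,:,::-1]); pickle.dump(s,open("w1.pkl","wb"))
print(s["rvec"],s["tvec"],s["intrinsics"],s["k1"])
for l in ("cam_clamp","seat","cam_pivot","knob_grip","jaw"):
    print(l,[([round(float(c)) for c in d["centre"]],round(d["confidence"],2)) for d in robot.boxes_of(l,s)[:3]])
print(robot.get_time(),robot.get_q())
E
```

```text
[-2.83784828e+00  3.06649700e-03  2.54175390e-03] [-440.48774234   65.59726822  530.41158897] [[283.06491759   0.         320.57690004]
 [  0.         283.06491759 201.64937502]
 [  0.           0.           1.        ]] -0.033757151477554335
cam_clamp [([482, 194, 10], 0.83)]
seat [([472, 99, 36], 0.75), ([480, 192, 11], 0.52)]
cam_pivot [([482, 193, 12], 0.71)]
knob_grip [([498, 226, 49], 0.86)]
jaw [([482, 174, 35], 0.61), ([480, 194, 14], 0.27)]
2.3 [-0.37184532  0.09492224 -0.05555059  1.77816485  0.00547233  1.26971488
 -0.43013618]
```

View pics/w1.png

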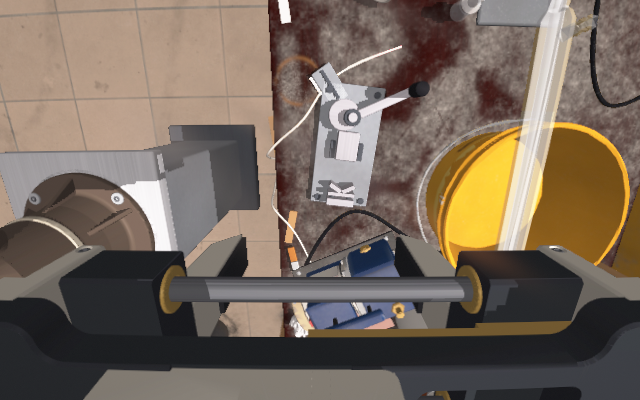

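```bash
cat >h.py <<'E'
import numpy as np,cv2
def px2w(s,uv,z):
    K=np.array(s["intrinsics"]);p=[(uv[0]-K[0,2])/K[0,0],(uv[1]-K[1,2])/K[1,1]]
    p=np.array(p);r=p.copy()
    for _ in range(10): r=p/(1+s["k1"]*(r@r))
    R=cv2.Rodrigues(np.array(s["rvec"],float))[0];t=np.array(s["tvec"],float).ravel()
    d=R.T@np.r_[r,1];c=-R.T@t
    return c+d*(z-c[2])/d[2]
E
python3 - <<'E'
import cv2
a=cv2.imread("pics/w1.png")[55:220,270:440]
cv2.imwrite("pics/w1c.png",cv2.resize(a,(680,660),interpolation=cv2.INTER_CUBIC)[:600])
E
```

```text
(no output)
```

View pics/w1c.png

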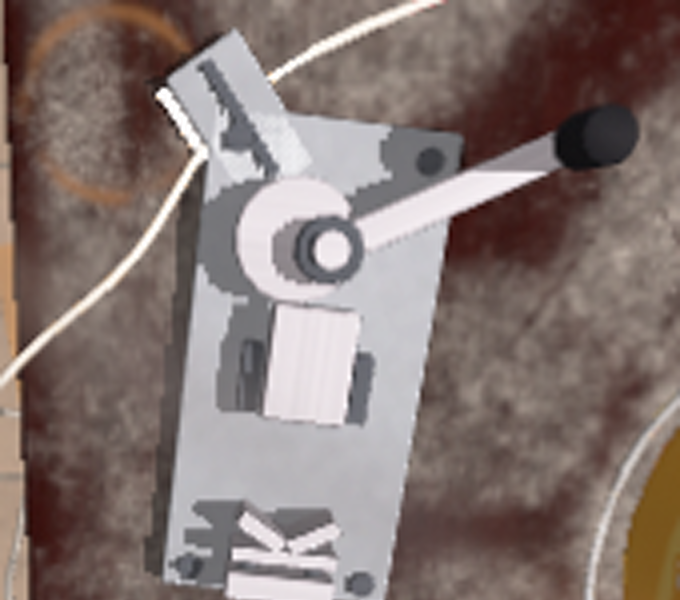

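```bash
cat >fit.py <<'E'
import numpy as np
from scipy.optimize import least_squares
from h import px2w
def fit(s,obs,p0=(475,110,1.4)):
    W=[(px2w(s,uv,m[2])[:2],m) for uv,m in obs]
    def res(p):
        c,si=np.cos(p[2]),np.sin(p[2]);R=np.array([[c,-si],[si,c]])
        return np.concatenate([w-(p[:2]+R@np.array(m[:2])) for w,m in W])
    r=least_squares(res,p0,loss="soft_l1",f_scale=3.);return r.x,r.fun.reshape(-1,2)
E
python3 - <<'E'
import pickle,cv2
from fit import *
s=pickle.load(open("w1.pkl","rb"))
f=lambda u,v:(270+u/4,55+v/4)
p,r=fit(s,[(f(163,580),(-53,50,12)),(f(462,135),(145,-50,12)),((366.5,206.5),(-53,-50,12))])
print(p,r.round(1))
for n,uv,z in (("pivot",f(332,250),60),("knobtop",f(605,135),92),("rib1",f(270,170),18),("rib2",f(205,65),18)): print(n,px2w(s,uv,z).round())
from rig import robot
o=robot.get_orientation()
try: robot.reach([470,70,240],o)
except Exception as e: print(e)
s=robot.snapshot("wrist"); pickle.dump(s,open("w2.pkl","wb"))
cv2.imwrite("pics/w2.png",s["color"][:,:,::-1]);print(robot.get_time())
E
```

```text
[478.04118809 120.43722915   1.45910748] [[ 1.   1.4]
 [-0.9 -1.9]
 [-0.1  0.3]]
pivot [488. 214.  60.]
knobtop [573. 251.  92.]
rib1 [467. 244.  18.]
rib2 [442. 282.  18.]
2.8917
```

View pics/w2.png

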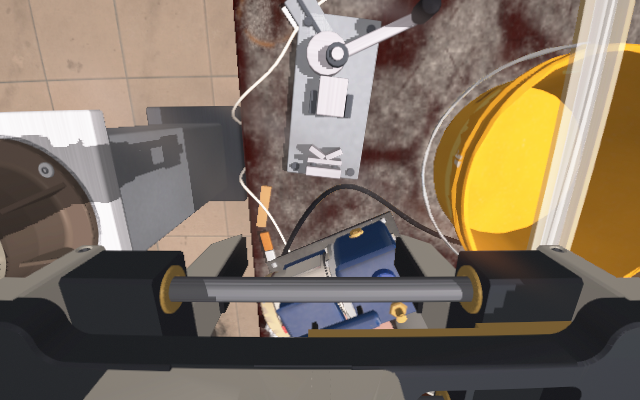

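```bash
python3 - <<'E'
import cv2
a=cv2.imread("pics/w2.png")[0:190,270:445]
cv2.imwrite("pics/w2c.png",cv2.resize(a,None,fx=3.15,fy=3.15,interpolation=cv2.INTER_CUBIC))
E
```

```text
(no output)
```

View pics/w2c.png

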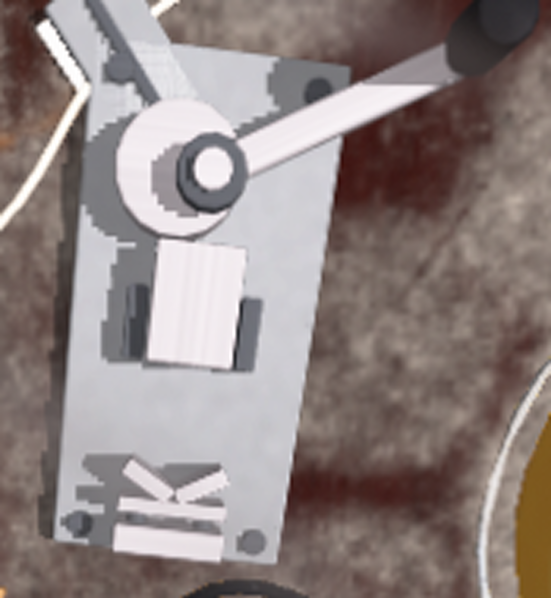

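```bash
python3 - <<'E'
import pickle
from fit import *
s=pickle.load(open("w2.pkl","rb"))
f=lambda u,v:(270+u/3.15,v/3.15)
p,r=fit(s,[(f(349,68),(145,-50,12)),(f(275,563),(-53,-50,12)),(f(55,540),(-53,50,12))])
print(p,np.degrees(p[2]),r.round(1))
c,si=np.cos(p[2]),np.sin(p[2]);R=np.array([[c,-si],[si,c]])
inv=lambda w:(R.T@(w[:2]-p[:2])).round(1)
for n,uv,z in (("jawL",f(148,362),37),("jawR",f(238,369),37),("Vl",f(128,462),38),("Vr",f(224,470),38),("Vv",f(175,497),38),("pivot",f(213,168),60),("knob",f(508,15),92)): print(n,inv(px2w(s,uv,z)))
from rig import robot
import cv2
o=robot.get_orientation()
robot.reach([445,-250,260],o)
s=robot.snapshot("wrist"); pickle.dump(s,open("w3.pkl","wb"))
cv2.imwrite("pics/w3.png",s["color"][:,:,::-1]);print(robot.get_time())
for l in ("large_dropper","small_dropper","tape"):
    print(l,[([round(float(c)) for c in d["centre"]],round(d["confidence"],2)) for d in robot.boxes_of(l,s)[:3]])
E
```

```text
[477.65654666 120.62439709   1.46087778] 83.70213110037481 [[-0.7 -2.5]
 [-1.   1.2]
 [ 1.9  0.8]]
jawL [26.8 15. ]
jawR [ 27.9 -19.8]
Vl [-12.  19.]
Vr [-11.1 -19.3]
Vv [-23.9  -1.1]
pivot [92.9 -0.8]
knob [138.6 -82.2]
4.1667
large_dropper [([447, -280, 52], 0.55)]
small_dropper [([432, -365, 49], 0.75)]
tape [([466, -488, 17], 0.93)]
```

View pics/w3.png

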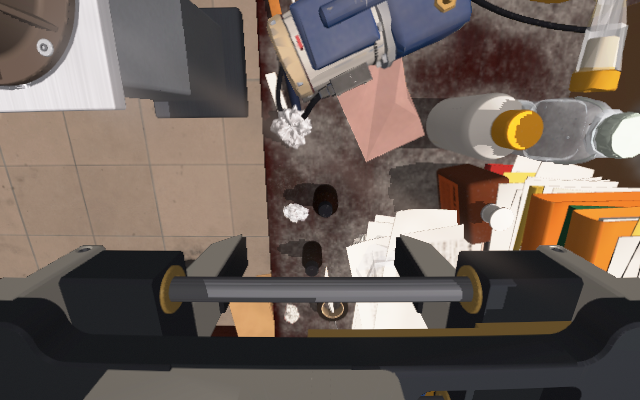

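```bash
python3 - <<'E'
import pickle,cv2
from fit import *
s=pickle.load(open("w3.pkl","rb"))
R=cv2.Rodrigues(s["rvec"])[0];print("cam",-R.T@np.ravel(s["tvec"]))
for z in (0,45,77): print(z,px2w(s,(326,210),z).round(),px2w(s,(325,190),z).round())
im=s["color"][170:300,250:400,::-1]
cv2.imwrite("pics/w3c.png",cv2.resize(im,None,fx=4.5,fy=4.5,interpolation=cv2.INTER_CUBIC))
E
```

```text
cam [ 446.49026444 -167.44855646  416.57383214]
0 [ 454. -311.    0.] [ 453. -279.    0.]
45 [ 454. -295.   45.] [ 452. -267.   45.]
77 [ 453. -284.   77.] [ 452. -258.   77.]
```

View pics/w3c.png

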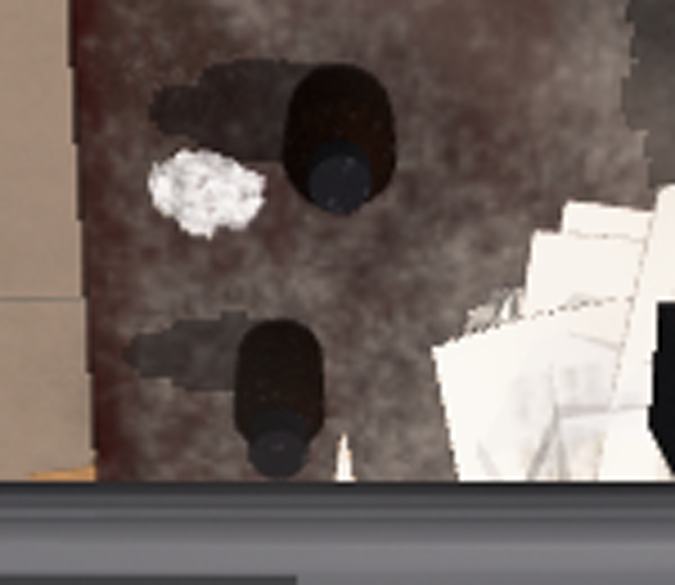

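```bash
cat >>h.py <<'E'
from scipy.spatial.transform import Rotation as Ro
R0=Ro.from_rotvec([-2.22155784e+00,-2.22130360e+00,0])
def ori(deg): return (Ro.from_euler("z",deg,degrees=True)*R0).as_rotvec()
P=np.array([477.7,120.6]);YAW=1.461
def cw(x,y,z):
    c,s=np.cos(YAW),np.sin(YAW); return [P[0]+c*x-s*y,P[1]+s*x+c*y,z]
PIV=np.array(cw(95,0,0)[:2]); REST=np.radians(83.7-62.2)
def knob(a,z): return [PIV[0]+95*np.cos(REST+a),PIV[1]+95*np.sin(REST+a),z]
E
python3 - <<'E'
import pickle
from h import *
from rig import robot
print("toolY",R0.apply([0,1,0]).round(3))
s1=pickle.load(open("w1.pkl","rb"));s2=pickle.load(open("w2.pkl","rb"))
for z in (40,80,120,160): print(z,px2w(s1,(441,185),z).round(),px2w(s2,(456,165),z).round(),"top",px2w(s1,(560,124),z).round(),px2w(s2,(612,44),z).round())
print("seat",cw(4,0,29),"knob",knob(0,53),knob(1.75,53))
for n,p,d in (("pick",[453,-285,17],-45),("place",cw(4,0,29),-6.3),*[(f"k{a},{d}",knob(a,53),d) for a in (0,.9,1.75) for d in (-90,-45,-30,0,22,45,90)]):
    q=robot.ik(p,ori(d)); print(n,None if q is None else np.round(q,2))
E
```

```text
toolY [ 1. -0. -0.]
40 [637. 108.  40.] [642.  88.  40.] top [814. 207.  40.] [811. 232.  40.]
80 [620. 119.  80.] [623.  95.  80.] top [781. 208.  80.] [773. 223.  80.]
120 [602. 129. 120.] [604. 102. 120.] top [747. 209. 120.] [735. 214. 120.]
160 [585. 139. 160.] [585. 109. 160.] top [714. 210. 160.] [697. 204. 160.]
seat [np.float64(478.13830342534965), np.float64(124.57591374495559), 29] knob [np.float64(576.499375310347), np.float64(249.8455679815034), 53] [np.float64(438.0945511222418), np.float64(295.79604073133515), 53]
pick [ 0.27  0.57  0.27  2.01 -0.26  0.59 -0.07]
place [-0.37  0.5   0.01  2.09 -0.01  0.56 -0.46]
k0,-90 [-0.66  0.63  0.24  1.75 -0.2   0.79 -1.89]
k0,-45 [-0.56  0.62  0.1   1.74 -0.09  0.78 -1.2 ]
k0,-30 [-0.51  0.62  0.03  1.74 -0.02  0.78 -1.  ]
k0,0 [-0.47  0.62 -0.03  1.74  0.03  0.79 -0.52]
k0,22 [-0.45  0.62 -0.06  1.73  0.05  0.79 -0.15]
k0,45 [-0.41  0.62 -0.12  1.73  0.1   0.79  0.2 ]
k0,90 [-0.33  0.64 -0.25  1.72  0.2   0.81  0.9 ]
k0.9,-90 [-0.75  0.59  0.19  1.82 -0.15  0.74 -2.06]
k0.9,-45 [-0.66  0.58  0.05  1.82 -0.04  0.74 -1.37]
k0.9,-30 [-0.62  0.58 -0.01  1.81  0.01  0.75 -1.15]
k0.9,0 [-0.53  0.59 -0.13  1.8   0.1   0.76 -0.72]
k0.9,22 [-0.5   0.59 -0.18  1.8   0.15  0.76 -0.37]
k0.9,45 [-0.43  0.6  -0.28  1.79  0.22  0.77 -0.04]
k0.9,90 [-0.31  0.63 -0.45  1.78  0.36  0.81  0.62]
k1.75,-90 [-0.78  0.5   0.11  2.   -0.09  0.65 -2.18]
k1.75,-45 [-0.68  0.5  -0.03  1.99  0.02  0.66 -1.5 ]
k1.75,-30 [-0.65  0.5  -0.06  1.99  0.05  0.66 -1.26]
k1.75,0 [-0.54  0.51 -0.21  1.98  0.17  0.67 -0.85]
k1.75,22 [-0.45  0.52 -0.33  1.97  0.26  0.69 -0.56]
k1.75,45 [-0.38  0.54 -0.43  1.96  0.33  0.71 -0.22]
k1.75,90 [-0.25  0.58 -0.62  1.95  0.48  0.76  0.43]
```

View pics/side0.png

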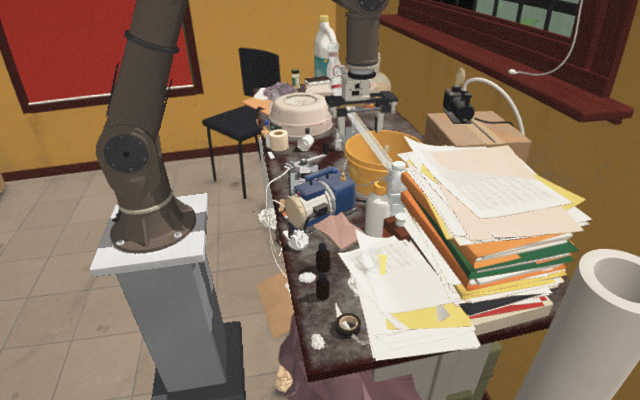

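```bash
python3 - <<'E'
from h import *
from rig import robot
import cv2
robot.grip(62)
robot.reach([453,-285,130],ori(-45))
print(robot.move_linear([453,-285,17],vel=90,max_force=12),robot.get_eef_pos())
robot.grip(20); print("w",robot.get_width(),robot.get_ft_force())
robot.move_linear([453,-285,270],vel=150)
print("w",robot.get_width(),robot.get_time())
p=cw(4,0,270); robot.reach(p,ori(-6.3))
print(robot.get_eef_pos(),p,robot.get_width(),robot.get_time())
s=robot.snapshot("side");cv2.imwrite("pics/s2.png",s["color"][60:360,200:480,::-1])
E
```

```text
False [ 453.36131436 -285.18976318   17.49927685]
w 34.8759218757458 [0.05490863 1.19561906 2.56151342]
w 34.49067088407341 9.4417
[478.62053331 122.99677352 270.0122886 ] [np.float64(478.13830342534965), np.float64(124.57591374495559), 270] 34.62994779983103 10.9583
```

View pics/s2.png

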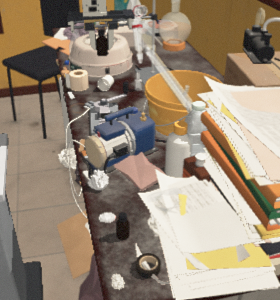

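```bash
python3 - <<'E'
from h import *
from rig import robot
import cv2
print(robot.move_linear(cw(4,0,90),vel=150,max_force=15))
print(robot.move_linear(cw(4,0,36),vel=60,max_force=8),robot.get_eef_pos(),robot.get_ft_force())
print(robot.move_linear(cw(4,0,27.5),vel=15,max_force=5),robot.get_eef_pos(),robot.get_ft_force())
robot.grip(58); print(robot.get_width())
robot.move_linear(cw(4,0,150),vel=120)
robot.move_linear(cw(-50,0,240),vel=150)
s=robot.snapshot("wrist");cv2.imwrite("pics/w5.png",cv2.resize(s["color"][0:220,240:460,::-1],None,fx=2.7,fy=2.7))
print(robot.get_time())
import pickle;pickle.dump(s,open("w5.pkl","wb"))
E
```

```text
False
False [478.42041399 124.64873659  36.25726868] [ 0.07636167 -0.09960417  0.01437081]
True [478.23043474 124.6272933   29.02672317] [-0.79178002  0.0995686   6.61560657]
58.41860641926768
16.5667
```

View pics/w5.png

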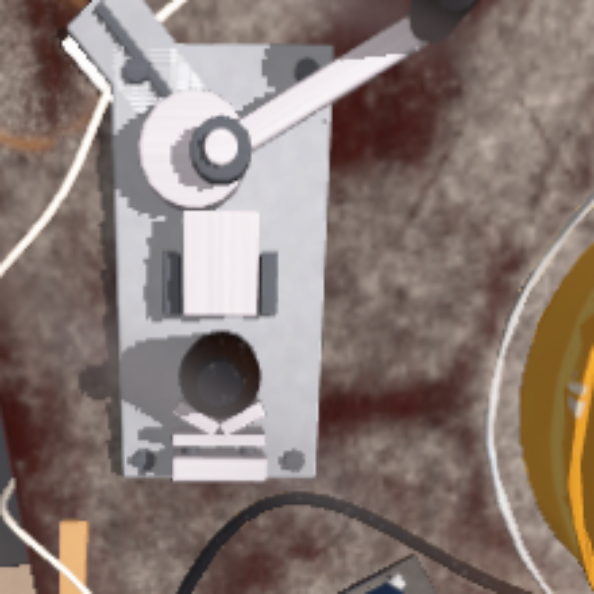

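```bash
python3 - <<'E'
from h import *
from rig import robot
import cv2
k=knob(0,0); k=[k[0]-1.5,k[1]+.5]
robot.reach([*k,190],ori(32))
print(robot.move_linear([*k,57],vel=100,max_force=8),robot.get_eef_pos(),robot.get_ft_force())
robot.grip(5);print("w",robot.get_width(),robot.get_ft_force(),robot.get_time())
# step through the first few degrees
for a in np.linspace(0,.5,6)[1:]:
    st=robot.move_linear(knob(a,57),vel=50,max_force=25)
    print(round(a,2),st,np.round(robot.get_eef_pos(),1),robot.get_ft_force().round(1),round(robot.get_width(),1))
print(robot.get_time())
s=robot.snapshot("scene")
for l in ("knob_grip","large_dropper"): print(l,robot.boxes_of(l,s)[:2])
E
```

```text
False [575.42597869 250.56917951  57.67274996] [-0.073256   -0.18110541 -0.36744658]
w 19.265164576406182 [ 4.15307524  2.00243487 -3.15278556] 19.6083
0.1 False [572.9 257.9  57. ] [ 2.9 -2.2  0.9] 19.3
0.2 False [567.9 266.4  57.1] [ 0.5 -2.6  0.8] 19.1
0.3 False [562.4 274.2  57. ] [ 2.6 -3.7  1.7] 19.2
0.4 False [556.2 281.6  57.1] [ 1.7 -2.   0.8] 19.3
0.5 False [549.4 288.4  57.1] [ 4.4  0.3 -0.8] 19.5
21.2917
knob_grip [{'centre': [478.2, 213.8, 41.5], 'confidence': 0.54}]
large_dropper [{'centre': [471.7, 114.7, 62.3], 'confidence': 0.61}]
```

```bash
python3 - <<'E'
from h import *
from rig import robot
import cv2,pickle
for a in np.linspace(.5,1.75,13)[1:]:
    st=robot.move_linear(knob(a,57),vel=50,max_force=25)
    t=np.array([-np.sin(REST+a),np.cos(REST+a),0]);n=np.array([np.cos(REST+a),np.sin(REST+a),0])
    e=robot.get_eef_pos();f=robot.get_ft_force()
    print(round(a,2),st,np.round(e,1),"tan %.1f rad %.1f z %.1f w %.1f"%(f@t,f@n,f[2],robot.get_width()))
e=np.array(robot.get_eef_pos())[:2]-PIV;print(np.hypot(*e),np.degrees(np.arctan2(e[1],e[0])),robot.get_time())
s=robot.snapshot("wrist");pickle.dump(s,open("w6.pkl","wb"))
a=s["color"][:,:,::-1];cv2.imwrite("pics/w6.png",a)
for n in (1,2,5):
    s=pickle.load(open(f"w{n}.pkl","rb"))
    pts={1:[(270+270/4,55+170/4),(270+205/4,55+65/4)],2:[(270+152/3.15,100/3.15),(270+95/3.15,5/3.15)],5:[(240+165/2.7,95/2.7),(240+100/2.7,2/2.7)]}[n]
    for p in pts:
        w=px2w(s,p,16)[:2]-PIV; print(n,w.round(1),np.degrees(np.arctan2(w[1],w[0])).round(1))
E
```

```text
0.6 False [541.6 294.9  57.2] tan -4.4 rad 5.2 z -2.8 w 19.1
0.71 False [533.5 300.6  57.2] tan -5.5 rad 6.8 z -4.9 w 19.3
0.81 False [524.4 305.8  57.3] tan -5.1 rad 8.8 z -6.6 w 19.3
0.92 False [515.2 309.9  57.3] tan -5.5 rad 11.0 z -9.0 w 19.1
1.02 False [505.4 313.3  57.3] tan -6.0 rad 13.3 z -10.4 w 19.3
1.12 False [495.5 315.6  57.4] tan -7.3 rad 16.5 z -11.3 w 19.2
1.23 False [485.3 317.   57.5] tan -8.8 rad 18.5 z -12.1 w 18.9
1.33 False [474.9 317.4  57.6] tan -8.3 rad 22.5 z -13.1 w 18.5
1.44 False [464.9 316.2  57.9] tan -8.9 rad 22.1 z -11.8 w 18.9
1.54 False [454.4 314.6  57.9] tan -8.7 rad 26.4 z -12.0 w 18.5
1.65 False [444.4 311.8  57.9] tan -10.8 rad 29.8 z -10.1 w 17.8
1.75 False [434.3 307.8  57.9] tan -10.1 rad 33.5 z -7.2 w 17.0
107.2897817710846 120.10613881210548 25.6417
1 [-20.5  28.8] 125.5
1 [-45.9  66.9] 124.4
2 [-20.6  29.8] 124.7
2 [-41.6  61.8] 123.9
5 [-20.9  29.1] 125.7
5 [-44.2  68.6] 122.8
```

View pics/w6.png

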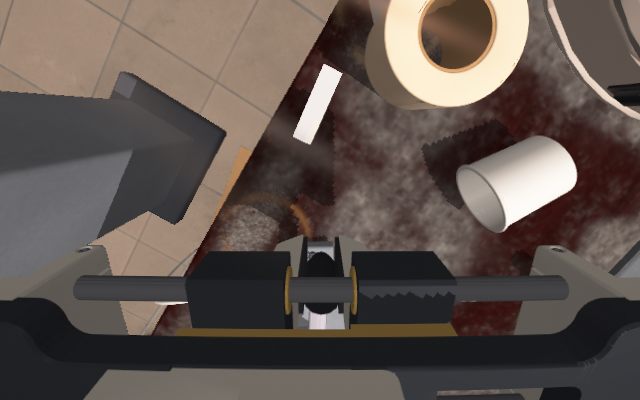

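```bash
python3 - <<'E'
from h import *
from scipy.optimize import least_squares
from rig import robot
q=np.array([[575.4,250.6],[572.9,257.9],[567.9,266.4],[562.4,274.2],[556.2,281.6],[549.4,288.4],[541.6,294.9],[533.5,300.6],[524.4,305.8],[515.2,309.9],[505.4,313.3],[495.5,315.6],[485.3,317],[474.9,317.4],[464.9,316.2],[454.4,314.6],[444.4,311.8],[434.3,307.8]])
for i in (slice(0,18),slice(0,9),slice(8,18)):
    r=least_squares(lambda p:np.hypot(*(q[i]-p[:2]).T)-p[2],[488,215,95]);print(r.x.round(1),np.abs(r.fun).max())
    r=least_squares(lambda p:np.hypot(*(q[i]-p[:2]).T)-95,[488,215]);print(r.x.round(1),np.abs(r.fun).max())
print(PIV,robot.get_ft_torque(),robot.get_ft_force(),robot.get_eef_pos(),robot.get_orientation(),ori(32))
s=robot.snapshot("scene")
import cv2;cv2.imwrite("pics/s7.png",cv2.resize(s["color"][90:220,180:370,::-1],None,fx=4,fy=4,interpolation=cv2.INTER_CUBIC))
E
```

```text
[477.1 210.7 106.3] 0.46693207881537546
[482.  222.5] 2.74560311729806
[477.4 210.3 106.3] 0.3779783659001623
[486.  218.2] 0.6305905969284993
[477.3 214.8 102.5] 0.26631725684451624
[477.5 222.6] 0.5704549233129939
[488.10970635 215.02795144] [7.11881535 2.06874616 0.48202455] [-9.10366767 33.38116574 -7.73839158] [434.27004002 307.82846794  57.90151246] [-1.50516959 -2.74911461 -0.01806027] [-1.52322449e+00 -2.74759891e+00  6.57953520e-06]
```

View pics/s7.png

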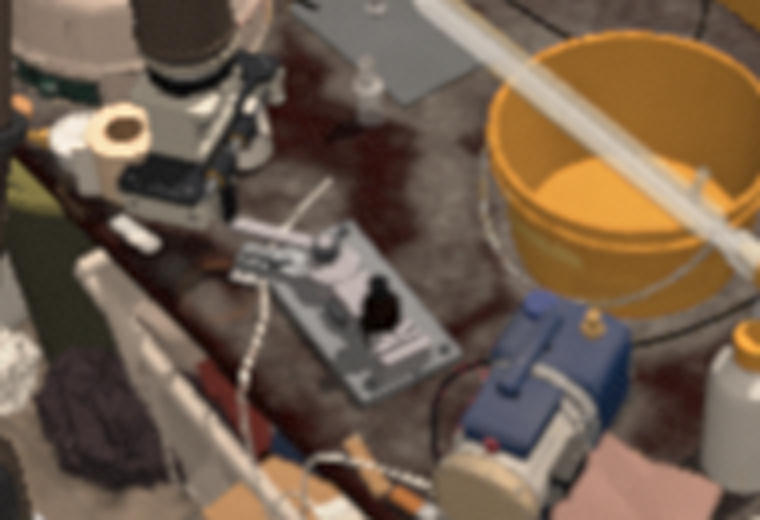

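```bash
python3 - <<'E'
from h import *
from rig import robot
import cv2,pickle
def rep(l):
    e=np.array(robot.get_eef_pos());d=e[:2]-PIV
    print(l,e.round(1),"r %.1f ang %.1f w %.1f"%(np.hypot(*d),np.degrees(np.arctan2(d[1],d[0])),robot.get_width()),robot.get_ft_force().round(1),robot.get_time())
rep("before")
robot.grip(23);rep("open")
robot.move_linear(knob(1.75,57),vel=30);rep("moved")
robot.grip(5);rep("closed")
s=robot.snapshot("wrist");cv2.imwrite("pics/w8.png",cv2.resize(s["color"][200:340,220:420,::-1],None,fx=3,fy=3))
E
```

```text
before [434.3 307.8  57.9] r 107.3 ang 120.1 w 16.8 [-9.1 33.1 -7.8] 25.7417
open [438.1 298.5  57.6] r 97.3 ang 120.9 w 23.4 [1.7 4.9 0.6] 26.1167
moved [438.1 298.4  57.6] r 97.2 ang 121.0 w 23.3 [2.8 6.9 1.1] 26.3667
closed [438.3 298.7  57.6] r 97.4 ang 120.8 w 19.3 [ 3.3  8.2 -0.5] 26.6167
```

```bash
python3 - <<'E'
from h import *
from rig import robot
C=np.array([487.5,216.5])
def rep(l):
    e=np.array(robot.get_eef_pos());d=e[:2]-C
    f=robot.get_ft_force();u=d/np.hypot(*d)
    print(l,e.round(1),"r %.1f ang %.1f w %.1f tan %.1f rad %.1f"%(np.hypot(*d),np.degrees(np.arctan2(d[1],d[0])),robot.get_width(),-f[0]*u[1]+f[1]*u[0],f[:2]@u),robot.get_time())
rep("now")
for a in (123.2,124.2):
    g=np.radians(a);robot.move_linear([C[0]+95*np.cos(g),C[1]+95*np.sin(g),57],vel=15,max_force=15);robot.wait(.3);rep(a)
for n in ("scene","side"):
    s=robot.snapshot(n)
    for l in ("large_dropper","small_dropper","tape","jaw"): print(n,l,[(d["centre"],d["confidence"]) for d in robot.boxes_of(l,s)[:2]])
E
```

```text
now [438.3 298.7  57.6] r 95.8 ang 120.9 w 19.2 tan -5.9 rad 4.9 26.6667
123.2 [436.9 298.   57.6] r 95.9 ang 121.8 w 19.5 tan -8.0 rad -0.0 27.2917
124.2 [435.6 297.3  57.7] r 96.0 ang 122.7 w 19.2 tan -9.5 rad 0.1 27.85
scene large_dropper [([466.7, 175.7, 12.0], 0.69), ([468.7, 106.3, 59.8], 0.41)]
scene small_dropper [([422.9, -384.4, 48.9], 0.49)]
scene tape [([461.1, -483.2, 18.5], 0.53)]
scene jaw [([470.3, 156.4, 36.9], 0.58)]
side large_dropper [([466.3, 238.0, 45.4], 0.49), ([475.3, 109.6, 66.4], 0.47)]
side small_dropper [([431.1, -387.8, 39.5], 0.66)]
side tape [([463.1, -481.9, 13.1], 0.82)]
side jaw []
```

```bash
python3 - <<'E'
from h import *
from rig import robot
s=robot.snapshot("scene")
def proj(p):
    x=cv2.Rodrigues(s["rvec"])[0]@np.array(p,float)+np.ravel(s["tvec"]);x=x[:2]/x[2];x*=1+s["k1"]*(x@x)
    K=s["intrinsics"];return np.array([K[0,0]*x[0]+K[0,2],K[1,1]*x[1]+K[1,2]])
for x in (-6,0): print(x,[proj(cw(x,0,z)).round(1) for z in (12,35,57,89)])
c=proj(cw(-3,0,50)).round().astype(int)
g=s["color"].max(2)[c[1]-16:c[1]+16,c[0]-14:c[0]+14]
print(c); print("\n".join("".join("#" if v<45 else "+" if v<75 else "." for v in r) for r in g))
E
```

```text
-6 [array([276.3, 175.2]), array([275.8, 170.7]), array([275.4, 166.4]), array([274.8, 160. ])]
0 [array([275.4, 174.1]), array([274.9, 169.7]), array([274.5, 165.4]), array([273.9, 158.9])]
[275 167]
.............++++++++.......
..............++++++........
+++............+++..........
++..............+...........
............................
............................
............................
............................
............+++.............
............###+............
............###+............
............####............
...........+####+...........
...........#######..........
.++.......+#######+.........
.++.......########+.........
.++.......########+.........
.++.+.....########+.........
.+++++...+########+.........
..++++..+#########+.........
...+++..+########+..........
........+######++...........
.........+#+++..............
.........+++................
.........++.................
..........+.................
............................
............................
............................
++..........................
+++.........................
++++........................
```

```bash
python3 -c "
from rig import robot
print(robot.get_width(),robot.get_ft_force(),robot.get_eef_pos());robot.close_job()"
```

```text
19.30971033864704 [ 7.44285885  6.07215122 -3.83391488] [435.62426908 297.31453559  57.64540576]
the job is handed in; nothing more can be done
```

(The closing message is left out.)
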